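# Grease a shelving-drive bearing with the push gun

### The arm

A 6-joint arm with a two-finger parallel gripper is mounted at the origin on the work surface. World frame = base frame: x ahead of the robot, y to its left, z up, the work surface at z = 0. Lengths are in m, angles in degrees, forces in N, time in s.
With the tool pointing down it reaches from about 0.25 to 0.725 m from the base axis. Payload 9.7 kg.
Tool frame: the origin (TCP) lies midway between the tips of the shut fingers; the grasp point (between the pads) lies 19 mm behind it; z points along the fingers, y is the line along which they close (so a half turn about z gives the same grasp; the last joint's range is limited). The gripper opens to 85 mm and grips with 20 to 120 N. Pads are 22 mm wide; open, the fingers measure 114 mm over their backs; the gripper's body (76 mm by 85 mm) begins 54 mm behind the grasp point. The pads swing forward as they close: fully open they stand 13 mm farther back than shut.
Start: joints at [71.047, 4.979, 10.078, 95.1, 0, 90], TCP at [0.179, 0.52, 0.231] pointing down, gripper open.
Joint ranges: [-179.16, 179.16], [-48.56, 103.87], [-65.8, 70.77], [-126.05, 130.52], [-82.76, 87.17], [-180, 180]. Speed limits (degrees/s): [127.2, 127.2, 147.25, 180, 180, 180].

### API

Orientations are given as [roll, pitch, yaw] about the fixed x, y, z axes, in that order (R = Rz(yaw) Ry(pitch) Rx(roll)).
In Python, from workcell import * gives the robot as it stands.
- The arm moves only by the tool servo_tool, never from a script. Its argument "moves" is a list of rows, each a list of 4 numbers: the shift along the world's x, y, z in normalised numbers (1 is 75 cm), then the turn about the world's z in parts of the range, where 1.0 means pi rad. A call has 1 to 20 rows; each row is the pose to reach, as a shift and turn from the pose commanded when the call began; what a row does not reach only later rows make up. A row lasts 1/12 s, in which the tool goes at most 41.7 mm and 7.16 degrees, less where a joint would pass 70% of its speed; a pose out of reach is approached as far as the arm can. A shift or turn number past 1, either way, is cut back to 1. A call with a gripper value outside its range is refused whole. "claw" is the closure, from 0 (fully open) to 1 (shut), set as the call begins (left out, the last holds). The fingers move at their own pace and stop on an object; "force" is the grip in N (left out, the last holds). Time passes only in rows, so rows that repeat a pose let the fingers close. It gives the time, the measured TCP pose, the force, the opening and the grip force at its end, in the units of the state.
- get_obs(): the state, without advancing time (a new reading comes with each control period).
- camera(name): name is "scene" or "top" or "wrist"; returns the picture (400x640x3 uint8, red, green, blue); there is no depth.
- get_calibration(name): a dict with "fx", "fy", "cx", "cy" (pixels), "rvec" (rotation vector, rad) and "tvec" (3), from world to camera coordinates, as OpenCV has them; the wrist camera has in their place "tool_from_camera" (4x4, takes a point from camera to tool coordinates, whose origin is the TCP and whose axes are the flange's). Camera axes: x right, y down, z forward; pixel columns grow to the right and rows downward; lengths in m; the calibration is good to about 2 mm. A picture is of the moment at which its call begins: read the wrist's pose just before it. get_calibration takes no time and is no camera call.
- job_done(): hands the job in; it is judged then, once.
The state is a dict: "time": time; "q": joint angles; "qd": joint speeds; "joint_efforts": joint torques, N m; "ee_pos": TCP position; "tcp_rot": TCP orientation; "wrist_force": force on the tool from outside, world axes, zero at the start; "torque": the same for the moment, N m; "opening": finger opening in m; "grasp_force": force on a finger pad.
Only numpy, scipy, OpenCV 4.12 (cv2) and the standard library are available. Lean on these libraries where they do the work, as an engineer would, in place of code of your own. Each camera call takes 0.05 s, during which the arm holds its last target. There are 200 camera calls.

### The job

The freshly filled push-type grease gun is still held nose down in the quick-slide vise, its nut already released: slide the jaw well open by its knob and leave it open, then take the gun by its cap and lift it clear. Press its coupler squarely onto the bare tilted grease nipple of the bearing (not the one under the blue cap) until it snaps on, then push the gun down to the bottom of its spring stroke and keep it pushed down: finish like that, still holding the gun pressed, without letting go. Leave the other things on the desk where they are.

Things in the scene. Friction and masses are not known exactly. Their poses are not given: they have to be found in the camera images.
- vise: Blue quick-slide vise fixed to the desk, 245 x 90 mm. Origin on the desk below the clamped gun's axis; x along the jaw travel: fixed jaw on +x, sliding jaw on -x (robot's side, yaw within 0.4), z up. Bed of two ways, 56 mm above the desk, with a 26 mm slot between. V-notched jaws, tops 88 mm above the desk; rear carriage 72 mm high, ending 97 mm behind the gun axis.
- jaw (a joint): Opening of the sliding jaw in m: 0 as clamped on the gun, up to 0.045 fully open. It moves towards the vise's -x against a steady friction of about 7 N and stays where it is left (its screw nut is already released).
- jaw_knob (a point): Centre of the black round knob on the sliding jaw: upright, 26 mm in diameter, 32 mm tall (98 to 130 mm above the desk), on a 10 mm stem, 80 mm towards -x of the gun axis when the jaw is closed. It moves with the jaw.
- gun: Push grease gun, about 0.4 kg, nose down, barrel resting on the vise bed; stays standing when the jaw opens. Round. Origin: centre of the barrel's nose-end face; z along the axis to the cap. Red barrel 38 mm dia from 0 to 60 mm; dark steel cap 28 mm dia from 60 to 96 mm: grip the cap, fingertips may bear on the shoulder at 60. Tube and coupler hang 40 mm into the slot: lift straight up.
- stroke (a joint): How far tube and coupler are pushed back into the barrel, in m: 0 at rest, 0.014 at the end of the stroke. Spring: about 11 N to start moving, about 17 N at the end. It springs back when the push is released.
- coupler_mouth (a point): Centre of the open mouth of the brass coupler (20 mm dia, 22 mm long, on a 10 mm tube), on the gun's axis, 40 mm before the gun's origin at rest (less by the stroke). Mouth 15 mm wide inside, then 12.6 mm; four sprung jaws inside snap behind the nipple's head at about 7 N.
- nipple: The bare brass grease nipple on one of the two green bearings, fixed. Origin at its foot on the bearing; z out along its axis, leaning 35 degrees from vertical roughly towards the robot (yaw within 0.35). Hexagon 13 mm wide to 5 mm, neck 6 mm dia, ball head 10 mm dia centred at 15, tip at 20. The coupler's jaws meet the head with the mouth at 15.5 mm, pass it at 10.5, and it seats at about 5.
- nipple_seat (a point): Point on the nipple's axis, 5.3 mm from its foot: the coupler's mouth lies here when it is snapped home.
- drive: Drive axle of the rolling shelving, fixed: grey base on a black mat 190 x 250 mm, two green pillow-block bearings 60 mm either side of the origin along y (tops 74 mm above the desk), a 20 mm shaft along y, 270 mm long, and a 68 mm sprocket between. Origin on the desk below the shaft's middle; x away from the robot.
- capped_nipple: The other bearing's nipple, the same position and lean, under a blue plastic cap 17 mm in diameter, 22 mm out from its foot: already greased. Origin at the middle of its foot. Fixed.
- spanner: Loose steel spanner, 130 mm, at the back of the desk. Bystander.
- dust_cap: Loose blue plastic dust cap of the bare nipple, 17 mm in diameter, 18 mm tall. Bystander.
- envelopes_a: Loose stack of small card envelopes, 75 x 75 x 32 mm. Bystander.
- envelopes_b: Loose lower stack of card envelopes, 75 x 75 x 16 mm. Bystander.
- loupe: Loose black loupe, 48 mm in diameter, 36 mm tall. Bystander.
- notebook: Loose black pocket notebook, 105 x 148 x 14 mm. Bystander.

How it is judged (in metres and radians):
On the way, in this order (a step that is already met when the one before it is completed fails the run):
1. the vise jaw is slid open at least 15 mm while the gun still stands on the bed (value of joint jaw above 0.015 m and z of gun in the frame of vise below 0.062 m), for 0.2 s.
2. the gun is lifted clear of the vise, held in the fingers (value of joint jaw above 0.015 m and contact force between gun and vise below 0.1 N and z of coupler_mouth in the frame of vise above 0.06 m and contact force between the fingers and gun above 2 N), for 0.1 s.
3. the coupler is snapped onto the bare nipple, square to it within 0.10 rad (distance between coupler_mouth and nipple_seat below 0.004 m and angle between the z axis of gun and the z axis of nipple, either way round below 0.1 rad), for 0.1 s.
At the end, for the whole second after the job is handed in: Coupler snapped on the bare nipple (mouth within 4 mm of its seat, gun within 0.10 rad of the nipple's axis); fingers hold the gun pushed at least 10 mm down its stroke, more than 8 N on the nipple; gun off the vise, jaw still open at least 15 mm (all of step 3 and value of joint jaw above 0.015 m and contact force between gun and vise below 0.1 N and value of joint stroke above 0.01 m and contact force between gun and nipple above 8 N and contact force between the fingers and gun above 2 N); the arm keeps its last pose, push and grip.
It fails at once if another thing on the desk is shifted by more than 30 mm (distance of any of spanner, dust_cap, envelopes_a, envelopes_b, loupe, notebook from where it was at the start of the episode above 0.03 m).
It fails at once if the gun is pressed on the blue-capped nipple (contact force between gun and capped_nipple above 3 N).
It also fails if it takes over 50 s, if anything falls off the work surface, if the arm or the gripper's body presses on something with over 40 N, if the wrist force passes 120 N, or if a joint passes its speed limit or range.

## Working session

There is one attempt and no reset: what is moved stays moved. The work goes in short steps, Python scripts to look and compute and a tool call to move; the robot and the scene stay as the last step left them, time stands still between calls to the robot, and variables do not carry over. Pictures are saved under pics/ and viewed, at most 10 in all, crops included, and the job is handed in when it is done.

Besides the shell and the picture viewer there is one more tool, called after "Request:" as a command line: name --pt "numbers of a row" for each row, then --argument value for the rest. servo_tool: Moves the arm, as the interface text tells. Its arguments: {"type":"object","properties":{"moves":{"type":"array","items":{"type":"array","items":{"type":"number"}}},"claw":{"type":"number"},"force":{"type":"number"}},"required":["moves"]}

```bash
ls; mkdir -p pics
cat > h.py <<'E'
from workcell import *
import numpy as np, cv2
def cal(n):
    c=get_calibration(n); K=np.array([[c['fx'],0,c['cx']],[0,c['fy'],c['cy']],[0,0,1.]])
    R=cv2.Rodrigues(np.array(c['rvec'],float))[0]; return K,R,np.array(c['tvec'],float)
def ray(n,u,v):
    K,R,t=cal(n); d=R.T@np.linalg.solve(K,[u,v,1]); return -R.T@t,d/np.linalg.norm(d)
def onz(n,u,v,z):
    o,d=ray(n,u,v); return o+d*(z-o[2])/d[2]
def two(a,b):  # (name,u,v) pairs
    o1,d1=ray(*a);o2,d2=ray(*b); s=np.linalg.lstsq(np.c_[d1,-d2],o2-o1,rcond=None)[0]
    p,q=o1+s[0]*d1,o2+s[1]*d2; return (p+q)/2,np.linalg.norm(p-q)
def proj(n,P):
    K,R,t=cal(n); p=K@(R@np.array(P,float)+t); return p[:2]/p[2]
def snap(n,f):
    im=camera(n); cv2.imwrite('pics/'+f,im[:,:,::-1]); return im
E
python3 - <<'E'
from h import *
o=get_obs(); print(o)
for n in('scene','top'):
    snap(n,n+'0.png'); K,R,t=cal(n); print(n,K[0,0],-R.T@t)
E
```

```text
pics
{'time': 0.0, 'q': array([7.10462748e+01, 5.01267765e+00, 1.00342945e+01, 9.50985640e+01,
       8.86318991e-06, 8.99988500e+01]), 'qd': array([ 0.05991223,  0.00422689,  0.02456118, -0.15581172,  0.02968666,
        0.14456426]), 'joint_efforts': array([-1.58158393e-03, -5.20386672e+01,  4.64801860e+01,  1.62216002e-02,
        8.32992282e-05, -3.04274600e-06]), 'ee_pos': array([0.1785706 , 0.51997067, 0.23056649]), 'tcp_rot': array([-1.79923053e+02, -1.04076651e-05,  1.61047425e+02]), 'wrist_force': array([-0.44585404,  0.37181329, -0.06673936]), 'torque': array([ 0.02304187,  0.03636491, -0.03489963]), 'grasp_force': 0.0, 'opening': 0.08509046722651409}
scene 387.57302117208735 [1.19923107 0.67297282 0.6748827 ]
top 392.0936320300493 [ 0.35713014 -0.00564946  1.17352321]
```

View pics/scene0.png

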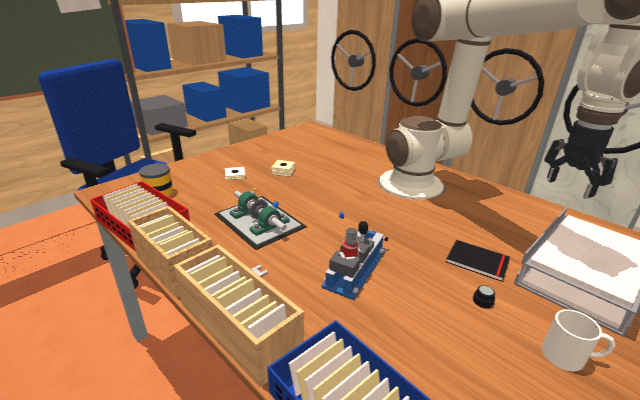

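View pics/top0.png

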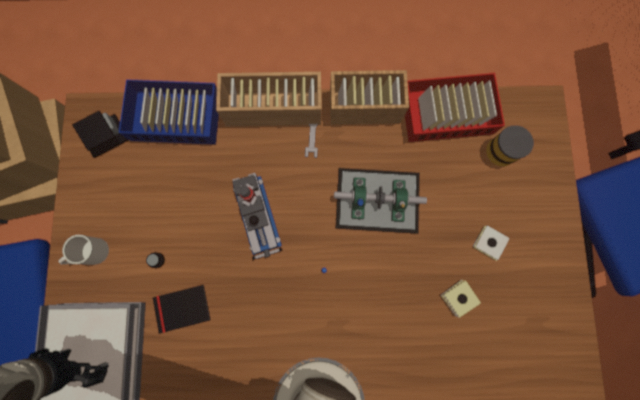

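Run:
```python
from h import *
t=cv2.imread('pics/top0.png'); s=cv2.imread('pics/scene0.png')
z=lambda im,x,y,w,h:cv2.resize(im[y:y+h,x:x+w],(400,300),interpolation=cv2.INTER_CUBIC)
a=np.hstack([z(t,215,165,120,90),z(t,330,160,100,75)])
b=np.hstack([z(s,310,210,100,75),z(s,210,180,100,75)])
cv2.imwrite('pics/z0.png',np.vstack([a,b]))
```

```text
(no output)
```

View pics/z0.png

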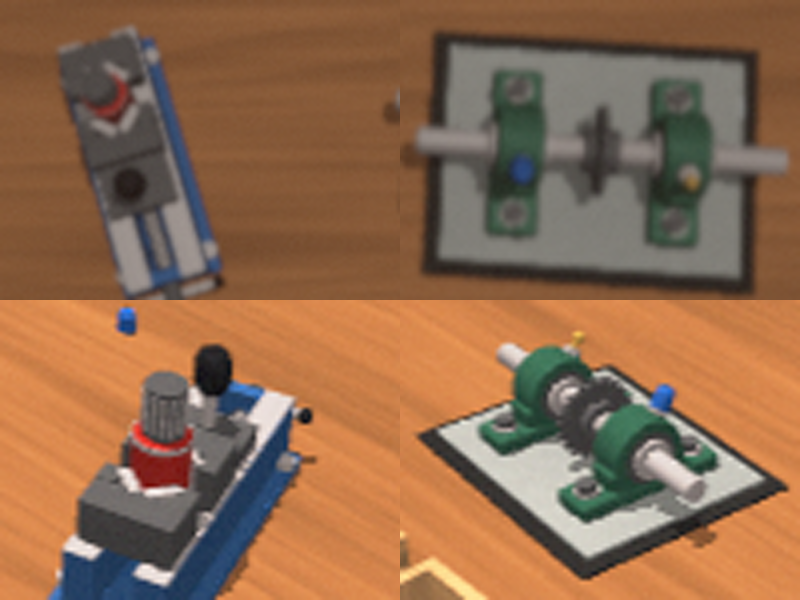

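Run:
```python
from h import *
print('knob',two(('top',254,220.5),('scene',363.3,227.5)),onz('top',254,220.5,.125))
print('cap',two(('top',243.5,189.6),('scene',351.8,230)),onz('top',243.5,189.6,.152))
print('nip',two(('top',402.5,205.5),('scene',254.5,190)),onz('top',402.5,205.5,.09))
print('blue',two(('top',360.3,202.5),('scene',275.8,204.5)))
g=lambda a,b,x,y,z:onz('top',x/a[0]+a[1],y/a[0]+b,z)
for n,x,y,z in(('mat',438,38,0),('mat',755,55,0),('mat',748,287,0),('mat',426,270,0),('sh',420,140,.055),('sh',787,160,.055)):
    print(n,onz('top',(x-400)/4+330,y/4+160,z))
print(get_calibration('wrist'))
```

```text
knob (array([0.50697695, 0.16858074, 0.11186482]), np.float64(0.0005313350400119241)) [0.50528167 0.16621582 0.125     ]
cap (array([0.58476718, 0.19159383, 0.15153255]), np.float64(0.0014378626104634886)) [0.58510825 0.19093945 0.152     ]
nip (array([ 0.54876674, -0.24738671,  0.07482678]), np.float64(0.00018752028708738736)) [ 0.54618884 -0.24411535  0.09      ]
blue (array([ 0.55900132, -0.12754011,  0.07563175]), np.float64(0.0006940816248987944))
mat [ 6.77857167e-01 -7.55677424e-02 -2.22044605e-16]
mat [ 0.66036922 -0.31923092  0.        ]
mat [ 0.48128724 -0.30307758  0.        ]
mat [ 0.49783012 -0.06200155  0.        ]
sh [ 0.58640702 -0.05726583  0.055     ]
sh [ 0.56737999 -0.32292463  0.055     ]
{'fx': 331.95244775661064, 'fy': 331.95244775661064, 'cx': 320.4643857363219, 'cy': 196.486415000675, 'tool_from_camera': array([[ 9.00164038e-04, -9.49185267e-01, -3.14716568e-01,
         8.10195047e-02],
       [ 9.99999545e-01,  9.53382920e-04, -1.51672732e-05,
        -2.01599597e-04],
       [ 3.14441953e-04, -3.14716411e-01,  9.49185694e-01,
        -1.43818117e-01],
       [ 0.00000000e+00,  0.00000000e+00,  0.00000000e+00,
         1.00000000e+00]])}
```

Units first: shifts go in shares of 75 cm and turns go in shares of pi rad. So -35.1 cm / 75 = -0.468, 32.8 cm / 75 = 0.4373, -2.52 rad / 3.1416 = -0.8021.

Request:
servo_tool --pt "0.4373 -0.468 0 -0.3979" --pt "0.4373 -0.468 0 -0.3979" --pt "0.4373 -0.468 0 -0.3979" --pt "0.4373 -0.468 0 -0.3979" --pt "0.4373 -0.468 0 -0.3979" --pt "0.4373 -0.468 0 -0.3979" --pt "0.4373 -0.468 0 -0.3979" --pt "0.4373 -0.468 0 -0.3979" --pt "0.4373 -0.468 0 -0.3979" --pt "0.4373 -0.468 0 -0.8021" --pt "0.4373 -0.468 0 -0.8021" --pt "0.4373 -0.468 0 -0.8021" --pt "0.4373 -0.468 0 -0.8021" --pt "0.4373 -0.468 0 -0.8021" --pt "0.4373 -0.468 0 -0.8021" --pt "0.4373 -0.468 0 -0.8021" --pt "0.4373 -0.468 0 -0.8021" --pt "0.4373 -0.468 0 -0.8021" --pt "0.4373 -0.468 0 -0.8021" --pt "0.4373 -0.468 0 -0.8021"

```text
time: 1.77
ee_pos: [0.5074, 0.1663, 0.2309]
tcp_rot: [-179.9, 0.0, 18.0]
wrist_force: [-0.1, -0.1, 0.1]
opening: 0.0853
grasp_force: 0.0
```

Request:
servo_tool --pt "0 0 0 0" --pt "0 0 0 0" --pt "0 0 0 0" --pt "0 0 0 0"

```text
time: 2.1
ee_pos: [0.5076, 0.1661, 0.2312]
tcp_rot: [-179.9, 0.0, 18.0]
wrist_force: [-0.6, -0.4, -0.2]
opening: 0.0858
grasp_force: 0.0
```

```bash
cat >> h.py <<'E'
from scipy.spatial.transform import Rotation as Ro
def wT():
    o=get_obs(); T=np.eye(4); T[:3,:3]=Ro.from_euler('xyz',o['tcp_rot'],degrees=True).as_matrix(); T[:3,3]=o['ee_pos']
    c=get_calibration('wrist'); return T@np.array(c['tool_from_camera']),np.array([[c['fx'],0,c['cx']],[0,c['fy'],c['cy']],[0,0,1.]])
def wsnap(f):
    T,K=wT(); im=camera('wrist'); cv2.imwrite('pics/'+f+'.png',im[:,:,::-1]); np.savez('pics/'+f+'.npz',T=T,K=K); return im
def wl(f): d=np.load('pics/'+f+'.npz'); return d['T'],d['K']
def wray(f,u,v):
    T,K=wl(f); d=T[:3,:3]@np.linalg.solve(K,[u,v,1]); return T[:3,3],d/np.linalg.norm(d)
def wonz(f,u,v,z):
    o,d=wray(f,u,v); return o+d*(z-o[2])/d[2]
def wproj(f,P):
    T,K=wl(f); p=K@(T[:3,:3].T@(np.array(P,float)-T[:3,3])); return p[:2]/p[2]
E
python3 - <<'E'
from h import *
wsnap('w1'); o=get_obs(); print(o['time'],o['q'],o['ee_pos'],o['tcp_rot'])
print('knobtop',wproj('w1',[.507,.1685,.13]),'cap',wproj('w1',[.585,.191,.152]))
E
```

```text
2.15 [1.80434517e+01 2.78740956e+00 7.75828636e+00 9.49782369e+01
 1.41730085e-01 1.79990607e+02] [0.50761097 0.16609996 0.23122175] [-1.79858269e+02  7.33684796e-03  1.80528447e+01]
knobtop [317.35373996 195.434312  ] cap [321.06637141  85.15176749]
```

View pics/w1.png

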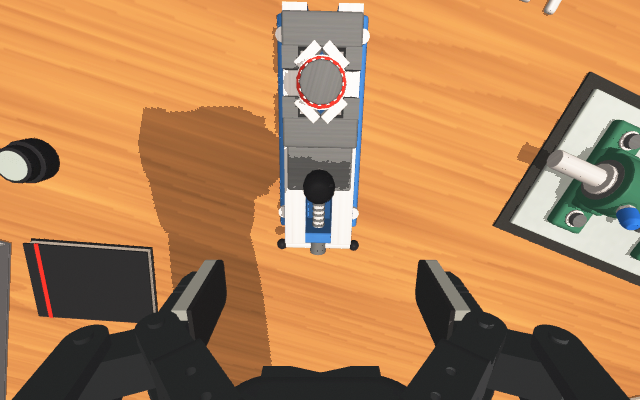

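Run:
```python
from h import *
print(wonz('w1',319,187,.128),wonz('w1',321,82,.152))
print(wonz('w1',278,244,.03),wonz('w1',357,245,.03),wonz('w1',279,36,.05),wonz('w1',368,36,.05))
```

```text
[0.51332455 0.16922583 0.128     ] [0.58679033 0.19163061 0.152     ]
[0.4054631  0.18435096 0.03      ] [0.43256388 0.09763101 0.03      ] [0.61308948 0.23958828 0.05      ] [0.63764544 0.16438504 0.05      ]
```

Scaled: -10 cm / 75 = -0.1333, -8 cm / 75 = -0.1067, 0.07 rad / 3.1416 = 0.0223.

Request:
servo_tool --pt "0 0.0027 0 0.0223" --pt "0 0.0027 -0.0667 0.0223" --pt "0 0.0027 -0.1067 0.0223" --pt "0 0.0027 -0.1333 0.0223" --pt "0 0.0027 -0.1333 0.0223"

```text
time: 2.57
ee_pos: [0.5053, 0.1674, 0.1263]
tcp_rot: [-179.8, 0.4, 22.1]
wrist_force: [-0.0, -0.2, 0.1]
opening: 0.0851
grasp_force: 0.0
```

Scaled: -2.9 cm / 75 = -0.0387, -2 cm / 75 = -0.0267.

Request:
servo_tool --pt "0.0053 0.0027 -0.0267 0" --pt "0.0053 0.0027 -0.0387 0" --pt "0.0053 0.0027 -0.0387 0" --pt "0.0053 0.0027 -0.0387 0"

```text
time: 2.9
ee_pos: [0.5117, 0.1701, 0.1032]
tcp_rot: [-179.9, -0.0, 22.1]
wrist_force: [-0.7, 1.4, -0.0]
opening: 0.0855
grasp_force: 0.0
```

Request:
servo_tool --pt "0 0 0 0" --pt "0 0 0 0" --pt "0 0 0 0" --pt "0 0 0 0" --pt "0 0 0 0" --pt "0 0 0 0" --pt "0 0 0 0" --pt "0 0 0 0" --claw 1 --force 40

```text
time: 3.57
ee_pos: [0.512, 0.1696, 0.1029]
tcp_rot: [-179.9, -0.0, 22.1]
wrist_force: [-0.3, -4.8, 5.8]
opening: 0.0239
grasp_force: 39.6
```

Scaled: -3.9 cm / 75 = -0.052, -3.8 cm / 75 = -0.0507.

Request:
servo_tool --pt "-0.0067 -0.002 0 0" --pt "-0.0147 -0.0044 0 0" --pt "-0.024 -0.0072 0 0" --pt "-0.0333 -0.01 0 0" --pt "-0.0427 -0.0128 0 0" --pt "-0.0507 -0.0152 0 0" --pt "-0.052 -0.0156 0 0" --pt "-0.052 -0.0156 0 0" --pt "-0.052 -0.0156 0 0"

```text
time: 4.32
ee_pos: [0.4736, 0.158, 0.1029]
tcp_rot: [-179.9, -0.1, 22.1]
wrist_force: [4.6, -3.8, 3.5]
opening: 0.0242
grasp_force: 40.2
```

Request:
servo_tool --pt "0 0 0 0" --pt "0 0 0 0" --pt "0 0 0 0" --pt "0 0 0 0" --pt "0 0 0 0" --claw 0

```text
time: 4.73
ee_pos: [0.4725, 0.1584, 0.1021]
tcp_rot: [-179.8, 0.0, 22.1]
wrist_force: [-0.5, 0.1, 0.9]
opening: 0.083
grasp_force: 0.0
```

Scaled: 13 cm / 75 = 0.1733, 11 cm / 75 = 0.1467.

Request:
servo_tool --pt "0 0 0.04 0" --pt "0 0 0.0933 0" --pt "0 0 0.1467 0" --pt "0 0 0.1733 0" --pt "0 0 0.1733 0" --pt "0 0 0.1733 0"

```text
time: 5.23
ee_pos: [0.4732, 0.1586, 0.2334]
tcp_rot: [-179.9, -0.1, 22.1]
wrist_force: [-0.8, -0.3, -0.5]
opening: 0.0854
grasp_force: 0.0
```

Run:
```python
from h import *
wsnap('w2'); o=get_obs(); print(o['time'],o['q'],o['ee_pos'],o['tcp_rot'])
```

```text
5.2833 [ 1.84441985e+01 -2.04564057e+00  2.98655199e+00  9.50418641e+01
  1.47863639e-01  1.76337223e+02] [0.47272272 0.15843437 0.23200086] [-1.79851821e+02  2.05686701e-04  2.21069633e+01]
```

View pics/w2.png

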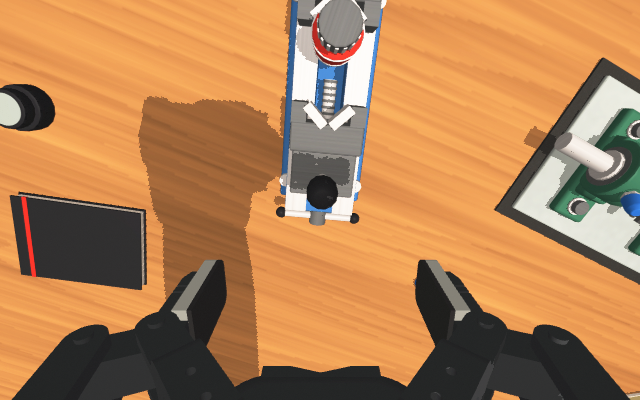

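Scaled: -30 cm / 75 = -0.4, 6 cm / 75 = 0.08, -0.45 rad / 3.1416 = -0.1432.

Request:
servo_tool --pt "0.08 -0.4 0 -0.1432" --pt "0.08 -0.4 0 -0.1432" --pt "0.08 -0.4 0 -0.1432" --pt "0.08 -0.4 0 -0.1432" --pt "0.08 -0.4 0 -0.1432" --pt "0.08 -0.4 0 -0.1432" --pt "0.08 -0.4 0 -0.1432" --pt "0.08 -0.4 0 -0.1432" --pt "0.08 -0.4 0 -0.1432" --pt "0.08 -0.4 0 -0.1432" --pt "0.08 -0.4 0 -0.1432" --pt "0.08 -0.4 0 -0.1432"

```text
time: 6.28
ee_pos: [0.5325, -0.1404, 0.2321]
tcp_rot: [-179.8, 0.0, -3.6]
wrist_force: [-0.4, 0.1, 0.1]
opening: 0.0852
grasp_force: 0.0
```

Run:
```python
from h import *
wsnap('w3'); o=get_obs(); print(o['time'],o['q'],o['ee_pos'],o['tcp_rot'])
```

```text
6.3333 [-1.48535720e+01  5.13991237e+00  1.03686789e+01  9.52523636e+01
  1.43981642e-01  1.68730080e+02] [ 0.53258821 -0.14050779  0.23234103] [-1.79854183e+02 -4.99647931e-03 -3.58368792e+00]
```

Request:
servo_tool --pt "0 -0.2 -0.0267 0" --pt "0 -0.2 -0.0267 0" --pt "0 -0.2 -0.0267 0" --pt "0 -0.2 -0.0267 0" --pt "0 -0.2 -0.0267 0" --pt "0 -0.2 -0.0267 0" --pt "0 -0.2 -0.0267 0"

```text
time: 6.92
ee_pos: [0.5328, -0.2908, 0.2125]
tcp_rot: [-179.8, -0.0, -3.6]
wrist_force: [-0.2, 0.7, 0.1]
opening: 0.0852
grasp_force: 0.0
```

Run:
```python
from h import *
wsnap('w4'); o=get_obs(); print(o['time'],o['q'],o['ee_pos'],o['tcp_rot'])
C=[]
for f in('w3','w4'):
    u,v=wproj(f,[.549,-.247,.08]); print(f,u,v); im=cv2.imread(f'pics/{f}.png')
    x,y=int(u)-50,int(v)-40; x=min(max(x,0),540);y=min(max(y,0),320); print(x,y)
    C.append(cv2.resize(im[y:y+80,x:x+100],(400,320),interpolation=cv2.INTER_CUBIC))
cv2.imwrite('pics/z1.png',np.hstack(C))
```

```text
6.9667 [-2.86560816e+01  1.26771346e+01  1.66750935e+01  9.40330396e+01
  1.40586581e-01  1.54949371e+02] [ 0.53294386 -0.29045059  0.2127432 ] [-1.79857784e+02 -2.77462020e-02 -3.60552979e+00]
w3 437.59041653390386 153.82884048640966
387 113
w4 268.17436373654436 169.37287580452565
218 129
```

View pics/z1.png

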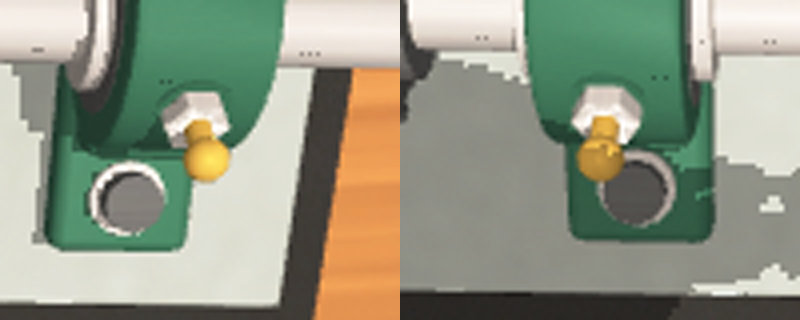

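```bash
cat >> h.py <<'E'
def tri(rs):
    A=np.zeros((3,3));b=np.zeros(3)
    for o,d in rs: M=np.eye(3)-np.outer(d,d);A+=M;b+=M@o
    p=np.linalg.solve(A,b); return p,[np.linalg.norm(np.cross(d,p-o))*1e3 for o,d in rs]
E
python3 - <<'E'
from h import *
B=tri([wray('w3',438.75,152.5),wray('w4',268,168.5)]);print('ball',B)
H=tri([wray('w3',387+199/4,113+120/4),wray('w4',218+206/4,129+117/4)]);print('hex',H)
d=B[0]-H[0];n=np.linalg.norm(d);print(n,np.degrees(np.arccos(d[2]/n)),np.degrees(np.arctan2(d[1],d[0])))
yaw=np.radians(-4.3);ax=np.array([-np.cos(yaw)*.5736,-np.sin(yaw)*.5736,.8192]);print('ax',ax,'foot',B[0]-.015*ax,'seat',B[0]-.0097*ax)
print(proj('top',B[0]),proj('scene',B[0]))
# yaw from mat edge / shaft in w3: ray onto z
im=cv2.imread('pics/w3.png');hsv=cv2.cvtColor(im,cv2.COLOR_BGR2HSV)
m=cv2.inRange(hsv,(95,150,60),(125,255,255));n,l,s,c=cv2.connectedComponentsWithStats(m)
print([(c[i],s[i,4]) for i in range(1,n) if s[i,4]>60])
E
```

```text
ball (array([ 0.55040617, -0.2473008 ,  0.08202454]), [np.float64(0.16847864118279507), np.float64(0.16847864118275033)])
hex (array([ 0.55740729, -0.24805423,  0.07329759]), [np.float64(0.20672111597696755), np.float64(0.2067211159771332)])
0.01121351995295241 38.89913031170569 173.85774113695155
ax [-0.57198539  0.0430078   0.8192    ] foot [ 0.55898596 -0.24794592  0.06973654] seat [ 0.55595443 -0.24771798  0.0740783 ]
[402.95282039 204.50760055] [253.94435317 188.20836617]
[(array([ 55.5078125 , 163.79302536]), np.int32(8832)), (array([304.04359673, 147.20708447]), np.int32(367)), (array([  3.6       , 175.95714286]), np.int32(140)), (array([ 61.18768328, 267.73020528]), np.int32(341)), (array([236.22839506, 288.41975309]), np.int32(162))]
```

Scaled: 48.2 cm / 75 = 0.6427, 5.3 cm / 75 = 0.0707, 0.43 rad / 3.1416 = 0.1369.

Request:
servo_tool --pt "0.0707 0.6427 0 0.1369" --pt "0.0707 0.6427 0 0.1369" --pt "0.0707 0.6427 0 0.1369" --pt "0.0707 0.6427 0 0.1369" --pt "0.0707 0.6427 0 0.1369" --pt "0.0707 0.6427 0 0.1369" --pt "0.0707 0.6427 0 0.1369" --pt "0.0707 0.6427 0 0.1369" --pt "0.0707 0.6427 0 0.1369" --pt "0.0707 0.6427 0 0.1369" --pt "0.0707 0.6427 0 0.1369" --pt "0.0707 0.6427 0 0.1369" --pt "0.0707 0.6427 0 0.1369" --pt "0.0707 0.6427 0 0.1369" --pt "0.0707 0.6427 0 0.1369" --pt "0.0707 0.6427 0 0.1369"

```text
time: 8.3
ee_pos: [0.5853, 0.1899, 0.2128]
tcp_rot: [-179.9, -0.0, 21.0]
wrist_force: [1.4, 0.2, -1.0]
opening: 0.0852
grasp_force: 0.0
```

Run:
```python
from h import *
im=wsnap('w5'); o=get_obs(); print(o['time'],o['q'],o['ee_pos'],o['tcp_rot'])
for p in([.586,.1915,.152],[.586,.1915,.116]): print(wproj('w5',p))
hsv=cv2.cvtColor(im,cv2.COLOR_RGB2HSV); m=cv2.inRange(hsv,(0,170,90),(6,255,255))|cv2.inRange(hsv,(172,170,90),(180,255,255))
n,l,s,c=cv2.connectedComponentsWithStats(m); print([(c[i],s[i]) for i in range(1,n) if s[i,4]>60])
```

```text
8.35 [1.78818401e+01 1.38382361e+01 1.80598294e+01 9.41960903e+01
 1.35495065e-01 1.76968729e+02] [0.58547003 0.18960495 0.21280041] [-1.79866043e+02 -3.26324144e-02  2.09131032e+01]
[318.58522281 213.12161138]
[318.92667242 196.0694498 ]
[(array([319.53793103, 167.03448276]), array([298, 158,  43,  22, 290], dtype=int32)), (array([319.56354916, 183.20383693]), array([296, 172,  48,  33, 417], dtype=int32)), (array([ 34.16233766, 330.91883117]), array([ 27, 298,  15,  69, 308], dtype=int32))]
```

View pics/w5.png

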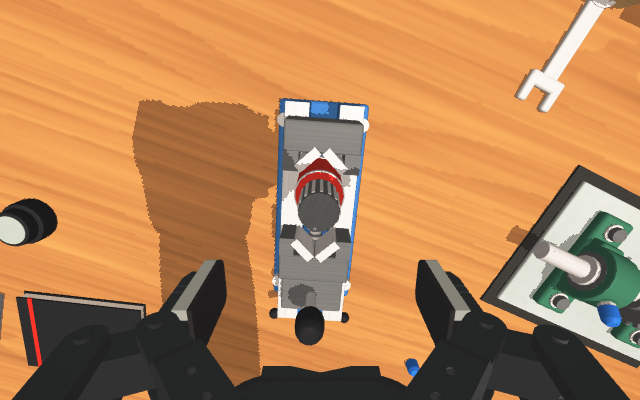

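Scaled: -9 cm / 75 = -0.12, 0.15 cm / 75 = 0.002.

Request:
servo_tool --pt "0.0027 0.002 -0.0533 0" --pt "0.0027 0.002 -0.0933 0" --pt "0.0027 0.002 -0.1133 0" --pt "0.0027 0.002 -0.12 0" --pt "0.0027 0.002 -0.12 0" --pt "0.0027 0.002 -0.12 0"

```text
time: 8.85
ee_pos: [0.5881, 0.1913, 0.1236]
tcp_rot: [-179.9, -0.1, 20.9]
wrist_force: [-0.1, -0.1, 0.3]
opening: 0.0851
grasp_force: 0.0
```

Request:
servo_tool --pt "0 0 0 0" --pt "0 0 0 0" --pt "0 0 0 0" --pt "0 0 0 0" --pt "0 0 0 0" --pt "0 0 0 0" --pt "0 0 0 0" --pt "0 0 0 0" --claw 1 --force 60

```text
time: 9.52
ee_pos: [0.5879, 0.1921, 0.1229]
tcp_rot: [-179.8, -0.1, 21.0]
wrist_force: [-0.9, 1.5, 5.6]
opening: 0.0262
grasp_force: 58.8
```

Scaled: 12 cm / 75 = 0.16, 11 cm / 75 = 0.1467.

Request:
servo_tool --pt "0 0 0.0133 0" --pt "0 0 0.04 0" --pt "0 0 0.0667 0" --pt "0 0 0.0933 0" --pt "0 0 0.12 0" --pt "0 0 0.1467 0" --pt "0 0 0.16 0" --pt "0 0 0.16 0" --pt "0 0 0.16 0"

```text
time: 10.27
ee_pos: [0.5878, 0.1918, 0.242]
tcp_rot: [-179.9, 0.0, 21.0]
wrist_force: [-0.0, -0.3, -5.7]
opening: 0.0264
grasp_force: 59.4
```

Scaled: -48.8 cm / 75 = -0.6507, 1.4 cm / 75 = 0.0187, -0.44 rad / 3.1416 = -0.1401.

Request:
servo_tool --pt "0.0187 -0.6507 0 -0.1401" --pt "0.0187 -0.6507 0 -0.1401" --pt "0.0187 -0.6507 0 -0.1401" --pt "0.0187 -0.6507 0 -0.1401" --pt "0.0187 -0.6507 0 -0.1401" --pt "0.0187 -0.6507 0 -0.1401" --pt "0.0187 -0.6507 0 -0.1401" --pt "0.0187 -0.6507 0 -0.1401" --pt "0.0187 -0.6507 0 -0.1401" --pt "0.0187 -0.6507 0 -0.1401" --pt "0.0187 -0.6507 0 -0.1401" --pt "0.0187 -0.6507 0 -0.1401" --pt "0.0187 -0.6507 0 -0.1401" --pt "0.0187 -0.6507 0 -0.1401" --pt "0.0187 -0.6507 0 -0.1401" --pt "0.0187 -0.6507 0 -0.1401" --pt "0.0187 -0.6507 0 -0.1401"

```text
time: 11.68
ee_pos: [0.6019, -0.2951, 0.2425]
tcp_rot: [-179.9, -0.0, -4.2]
wrist_force: [1.2, -0.7, -3.8]
opening: 0.0265
grasp_force: 60.2
```

Run:
```python
from h import *
wsnap('w6'); im=snap('scene','s6.png'); o=get_obs(); print(o['time'],o['q'],o['ee_pos'],o['tcp_rot'])
a=cv2.imread('pics/w6.png'); b=cv2.imread('pics/s6.png')
c=cv2.resize(b[120:270,190:350],(427,400),interpolation=cv2.INTER_CUBIC)
cv2.imwrite('pics/z6.png',cv2.resize(np.hstack([a,c]),(800,300)))
```

```text
11.7833 [-2.62004168e+01  2.32917198e+01  3.33334512e+01  1.00075855e+02
  1.34050056e-01  1.57992133e+02] [ 0.60182784 -0.29539831  0.24257195] [-1.79862930e+02 -1.85956900e-02 -4.19261217e+00]
```

View pics/z6.png

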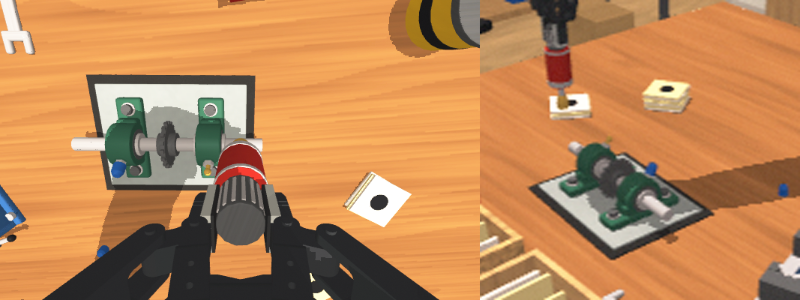

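Run:
```python
from h import *
print(wonz('w6',347,193,.05), wonz('w6',75/.75,144/.75,.05))
im=cv2.imread('pics/w6.png'); 
for x in (110,125,215,255,265): # shaft rows in columns
    col=im[:,x].astype(int); print(x,[(r,tuple(col[r])) for r in range(176,208,3)])
```

```text
[ 0.57305242 -0.32115689  0.05      ] [ 0.59286817 -0.05909052  0.05      ]
110 [(176, (np.int64(93), np.int64(171), np.int64(246))), (179, (np.int64(95), np.int64(175), np.int64(248))), (182, (np.int64(96), np.int64(175), np.int64(248))), (185, (np.int64(203), np.int64(216), np.int64(226))), (188, (np.int64(229), np.int64(236), np.int64(244))), (191, (np.int64(239), np.int64(245), np.int64(250))), (194, (np.int64(239), np.int64(245), np.int64(250))), (197, (np.int64(227), np.int64(234), np.int64(242))), (200, (np.int64(174), np.int64(181), np.int64(193))), (203, (np.int64(92), np.int64(168), np.int64(245))), (206, (np.int64(95), np.int64(173), np.int64(248)))]
125 [(176, (np.int64(62), np.int64(111), np.int64(176))), (179, (np.int64(63), np.int64(113), np.int64(179))), (182, (np.int64(60), np.int64(107), np.int64(168))), (185, (np.int64(200), np.int64(211), np.int64(223))), (188, (np.int64(229), np.int64(236), np.int64(243))), (191, (np.int64(239), np.int64(245), np.int64(250))), (194, (np.int64(240), np.int64(245), np.int64(250))), (197, (np.int64(229), np.int64(236), np.int64(244)
[... 1199 characters left out ...]
44), np.int64(155))), (203, (np.int64(142), np.int64(152), np.int64(152))), (206, (np.int64(142), np.int64(152), np.int64(152)))]
265 [(176, (np.int64(67), np.int64(89), np.int64(49))), (179, (np.int64(69), np.int64(92), np.int64(51))), (182, (np.int64(70), np.int64(94), np.int64(52))), (185, (np.int64(76), np.int64(99), np.int64(56))), (188, (np.int64(81), np.int64(104), np.int64(61))), (191, (np.int64(87), np.int64(110), np.int64(68))), (194, (np.int64(87), np.int64(110), np.int64(68))), (197, (np.int64(82), np.int64(105), np.int64(63))), (200, (np.int64(78), np.int64(100), np.int64(57))), (203, (np.int64(71), np.int64(95), np.int64(52))), (206, (np.int64(71), np.int64(93), np.int64(52)))]
```

Scaled: -9.5 cm / 75 = -0.1267, -8.5 cm / 75 = -0.1133.

Request:
servo_tool --pt "0.008 0 0 0" --pt "0.008 0 -0.04 0" --pt "0.008 0 -0.08 0" --pt "0.008 0 -0.1133 0" --pt "0.008 0 -0.1267 0" --pt "0.008 0 -0.1267 0" --pt "0.008 0 -0.1267 0" --force 20

```text
time: 12.37
ee_pos: [0.6079, -0.2961, 0.148]
tcp_rot: [-179.9, -0.0, -4.2]
wrist_force: [0.1, -0.7, -2.9]
opening: 0.0263
grasp_force: 60.1
```

Scaled: -3.6 cm / 75 = -0.048, -3 cm / 75 = -0.04.

Request:
servo_tool --pt "-0.0107 0.0008 0 0" --pt "-0.0213 0.0016 0 0" --pt "-0.0307 0.0023 0.0008 0" --pt "-0.04 0.0029 0.0016 0" --pt "-0.048 0.0036 0.0023 0" --pt "-0.048 0.0036 0.0023 0"

```text
time: 12.87
ee_pos: [0.571, -0.2936, 0.1503]
tcp_rot: [-179.9, -0.1, -4.3]
wrist_force: [2.1, -0.7, -1.4]
opening: 0.0264
grasp_force: 59.7
```

Scaled: -4.9 cm / 75 = -0.0653, -1.4 cm / 75 = -0.0187.

Request:
servo_tool --pt "-0.0093 0.0007 -0.0007 0" --pt "-0.0187 0.0013 -0.0013 0" --pt "-0.0267 0.002 -0.0023 0" --pt "-0.036 0.0027 -0.0047 0" --pt "-0.0453 0.0033 -0.0073 0" --pt "-0.0533 0.004 -0.0093 0" --pt "-0.06 0.0045 -0.012 0" --pt "-0.0653 0.0049 -0.0144 0" --pt "-0.0653 0.0049 -0.0144 0" --pt "-0.0653 0.0049 -0.0144 0" --claw 1 --force 30

```text
time: 13.7
ee_pos: [0.5224, -0.2898, 0.1385]
tcp_rot: [-179.9, -0.0, -4.3]
wrist_force: [2.4, -0.1, -1.5]
opening: 0.0265
grasp_force: 58.0
```

Run:
```python
from h import *
wsnap('w7'); im=snap('scene','s7.png'); o=get_obs(); print(o['time'],o['q'],o['ee_pos'],o['tcp_rot'])
a=cv2.imread('pics/w7.png'); b=cv2.imread('pics/s7.png')
c=cv2.resize(b[120:220,190:330],(560,400),interpolation=cv2.INTER_CUBIC)
cv2.imwrite('pics/z7.png',cv2.resize(np.hstack([a[100:400,200:500],cv2.resize(c,(420,300))]),(800,333)))
```

```text
13.8 [-2.90688591e+01  1.06963248e+01  6.16987103e+00  8.55251302e+01
  1.12977658e-01  1.55191858e+02] [ 0.52261156 -0.28986697  0.1385454 ] [-1.79875805e+02 -5.79523764e-04 -4.26076895e+00]
```

View pics/z7.png

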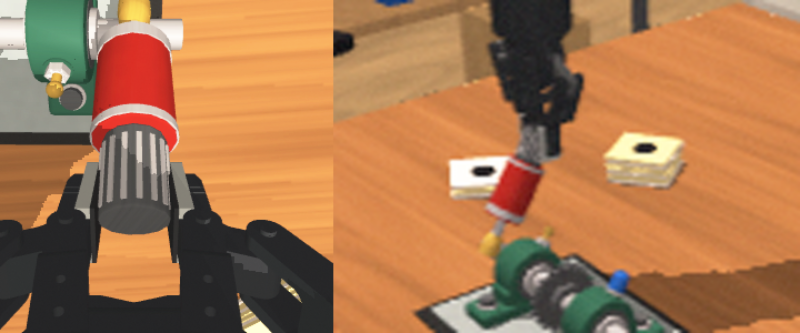

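Run:
```python
from h import *
im=cv2.imread('pics/w7.png'); hsv=cv2.cvtColor(im,cv2.COLOR_BGR2HSV)
br=cv2.inRange(hsv,(20,120,60),(34,255,255)); rd=cv2.inRange(hsv,(0,190,60),(5,255,255))|cv2.inRange(hsv,(174,190,60),(180,255,255))
for nm,m in(('brass',br),('red',rd)):
    n,l,s,c=cv2.connectedComponentsWithStats(m); print(nm,[(c[i].round(1),s[i]) for i in range(1,n) if s[i,4]>60])
for r in range(60,124,3):
    xs=np.where(br[r,290:360])[0]; print(r,(xs.min()+290,xs.max()+290) if len(xs) else None,end=' ')
print()
for r in range(120,240,8):
    xs=np.where(rd[r,250:400])[0]; print(r,(xs.min()+250,xs.max()+250) if len(xs) else None,end=' ')
print([ (r,tuple(int(v) for v in im[r,322])) for r in range(100,225,4)])
# predictions for given tilt
T=wT()[0]; o=get_obs(); G=o['ee_pos']+[0,0,.019]; yw=np.radians(-4.26)
for th in(30,33,36,39,42):
    u=np.array([-np.cos(yw)*np.sin(np.radians(th)),-np.sin(yw)*np.sin(np.radians(th)),np.cos(np.radians(th))])
    e=np.array([np.cos(yw)*np.cos(np.radians(th)),np.sin(yw)*np.cos(np.radians(th)),np.sin(np.radians(th))]) # front normal (up/+x)
    f=lambda s,r: wproj('w7',G+u*(s-.086)+e*r).round(1)
    print(th,'capTopBack',f(.096,-.014),'capTopF',f(.096,.014),'shoulderF',f(.06,.019),'noseF',f(0,.019),'coupF',f(-.018,.01),'mouthF',f(-.04,.01),'mouth',f(-.04,0))
```

```text
brass [(array([322. , 106.3]), array([309,  92,  26,  28, 539], dtype=int32))]
red [(array([320.2, 166.3]), array([ 283,  130,   75,   78, 4188], dtype=int32)), (array([320.3, 214.1]), array([283, 202,  76,  34, 926], dtype=int32))]
60 None 63 None 66 None 69 None 72 None 75 None 78 None 81 None 84 None 87 None 90 None 93 (np.int64(315), np.int64(327)) 96 (np.int64(314), np.int64(331)) 99 (np.int64(314), np.int64(331)) 102 (np.int64(307), np.int64(334)) 105 (np.int64(312), np.int64(331)) 108 (np.int64(311), np.int64(333)) 111 (np.int64(309), np.int64(333)) 114 (np.int64(310), np.int64(334)) 117 (np.int64(311), np.int64(333)) 120 None 123 None 
120 None 128 None 136 (np.int64(299), np.int64(342)) 144 (np.int64(292), np.int64(349)) 152 (np.int64(288), np.int64(352)) 160 (np.int64(288), np.int64(353)) 168 (np.int64(287), np.int64(354)) 176 (np.int64(286), np.int64(354)) 184 (np.int64(285), np.int64(355)) 192 (np.int64(285), np.int64(356)) 200 (np.int64(284), np.int64(357)) 208 (np.int64(294), np.int64(347)) 216 (np.int64(285), np.int64(356)) 224 (np.int64(283), np.int64(358)) 232 (np.in
[... 825 characters left out ...]
noseF [320.3 125.7] coupF [320.3 120.1] mouthF [320.4 100.4] mouth [320.4 113.2]
33 capTopBack [319.8 316.4] capTopF [319.7 291.2] shoulderF [319.9 207.6] noseF [320.2 120.2] coupF [320.3 113.2] mouthF [320.4  92. ] mouth [320.4 105. ]
36 capTopBack [319.8 315.1] capTopF [319.7 293.6] shoulderF [319.9 207.7] noseF [320.2 114.8] coupF [320.3 106.4] mouthF [320.4  83.6] mouth [320.4  96.7]
39 capTopBack [319.8 313.7] capTopF [319.7 295.9] shoulderF [319.9 207.9] noseF [320.2 109.6] coupF [320.3  99.6] mouthF [320.4  75. ] mouth [320.4  88.3]
42 capTopBack [319.8 312.3] capTopF [319.7 298.2] shoulderF [319.9 208.4] noseF [320.2 104.4] coupF [320.3  92.8] mouthF [320.4  66.4] mouth [320.4  79.9]
```

```bash
cat > plan.py <<'E'
from h import *
yw=np.radians(-4.26)
def U(th,yw=yw): t=np.radians(th); return np.array([-np.cos(yw)*np.sin(t),-np.sin(yw)*np.sin(t),np.cos(t)])
ball=np.array([.5504,-.2473,.0820]); n=U(35)
ty=np.array([np.sin(yw),-np.cos(yw),0])
moff=np.array([0,0,.019])-.125*U(33.8)+.001*ty   # mouth minus TCP
E
python3 - <<'E'
from plan import *
o=get_obs(); T=o['ee_pos']; m=T+moff; print('mouth now',m, wproj('w7',m),wproj('w7',m+.01*np.array([np.cos(np.radians(33.8)),0,np.sin(np.radians(33.8))])))
for a in(.040,.020,.0155,.0053):
    tgt=ball+(a-.015)*n; print(a,tgt,'shift cm',((tgt-m)*100).round(2),'tcp',(tgt-moff).round(4))
E
```

```text
mouth now [ 0.59188211 -0.29602959  0.05367234] [321.91353186 103.72306241] [320.99784084  90.72648748]
0.04 [ 0.53610021 -0.24623483  0.1024788 ] shift cm [-5.58  4.98  4.88] tcp [ 0.4668 -0.2401  0.1874]
0.02 [ 0.54754004 -0.24708697  0.08609576] shift cm [-4.43  4.89  3.24] tcp [ 0.4783 -0.2409  0.171 ]
0.0155 [ 0.550114   -0.2472787   0.08240958] shift cm [-4.18  4.88  2.87] tcp [ 0.4808 -0.2411  0.1673]
0.0053 [ 0.55594832 -0.24771329  0.07405423] shift cm [-3.59  4.83  2.04] tcp [ 0.4867 -0.2416  0.1589]
```

Scaled: 7.5 cm / 75 = 0.1, -5.6 cm / 75 = -0.0747.

Request:
servo_tool --pt "-0.008 0 0.0267 0" --pt "-0.02 0.0013 0.0667 0" --pt "-0.0333 0.0133 0.1 0" --pt "-0.06 0.04 0.1 0" --pt "-0.0747 0.0667 0.1 0" --pt "-0.0747 0.0667 0.08 0" --pt "-0.0747 0.0667 0.0653 0" --pt "-0.0747 0.0667 0.0653 0" --pt "-0.0747 0.0667 0.0653 0" --claw 1 --force 100

```text
time: 14.55
ee_pos: [0.4661, -0.2398, 0.186]
tcp_rot: [-179.8, 0.2, -4.3]
wrist_force: [-1.1, 0.6, -3.9]
opening: 0.0253
grasp_force: 99.1
```

Run:
```python
from plan import *
wsnap('w8'); im=snap('scene','s8.png'); o=get_obs(); print(o['time'],o['ee_pos'],o['tcp_rot'],o['grasp_force'])
print('mouth',wproj('w8',o['ee_pos']+moff),'ball',wproj('w8',ball),'scene',proj('scene',o['ee_pos']+moff),proj('scene',ball))
a=cv2.imread('pics/w8.png'); b=cv2.imread('pics/s8.png')
c=cv2.resize(b[140:220,215:305],(400,356),interpolation=cv2.INTER_CUBIC)
d=cv2.resize(a[60:149,270:370],(400,356),interpolation=cv2.INTER_CUBIC)
cv2.imwrite('pics/z8.png',np.hstack([d,c]))
```

```text
14.65 [ 0.46670957 -0.24010347  0.18713981] [-1.79848323e+02  4.91001914e-02 -4.27359507e+00] 99.10833477973938
mouth [322.4993851  102.77540398] ball [322.41633682  80.04606828] scene [257.34034912 181.36726625] [253.94650855 188.21453304]
```

View pics/z8.png

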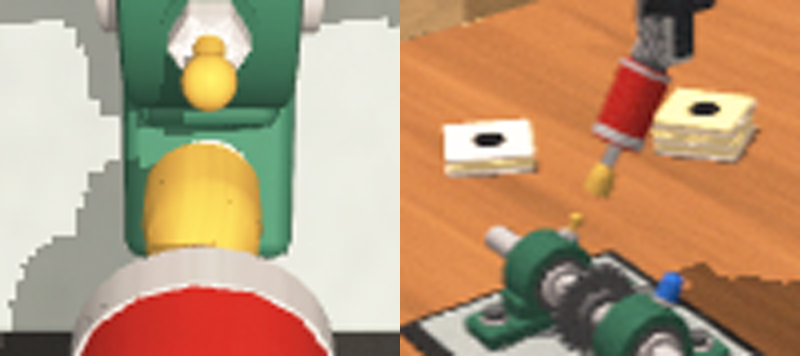

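Run:
```python
from plan import *
o=get_obs(); T=o['ee_pos']
for th,l in((32,0),):
    mo=np.array([0,0,.019])-.125*U(th)+l*ty
    print('front edge',wproj('w8',T+mo+.01*np.array([np.cos(np.radians(th)),0,np.sin(np.radians(th))])))
    for a in(.022,.0175,.0155,.0105,.0053): print(a,((ball+(a-.015)*n-mo-T)*100).round(2))
for st in(0,.006,.0125): print('final',st,((ball-.0097*n+(.125-st)*n-[0,0,.019]-T)*100).round(2))
```

```text
front edge [320.01243765  94.72232709]
0.022 [ 1.36 -0.2  -1.24]
0.0175 [ 1.62 -0.22 -1.61]
0.0155 [ 1.73 -0.23 -1.77]
0.0105 [ 2.02 -0.25 -2.18]
0.0053 [ 2.32 -0.27 -2.61]
final 0 [ 1.77 -0.23 -2.97]
final 0.006 [ 2.12 -0.25 -3.46]
final 0.0125 [ 2.49 -0.28 -3.99]
```

Request:
servo_tool --pt "0.0093 -0.0013 -0.008 0" --pt "0.018 -0.0027 -0.0167 0" --pt "0.02 -0.0027 -0.0187 0" --pt "0.0213 -0.0027 -0.0213 0" --pt "0.0227 -0.0027 -0.0233 0" --pt "0.0227 -0.0027 -0.0233 0" --pt "0.0227 -0.0027 -0.0233 0"

```text
time: 15.23
ee_pos: [0.4836, -0.2419, 0.17]
tcp_rot: [-179.9, -0.0, -4.3]
wrist_force: [-0.4, -0.3, -1.3]
opening: 0.0253
grasp_force: 99.5
```

Run:
```python
from plan import *
im=wsnap('w9')[:,:,::-1]; o=get_obs(); print(o['time'],o['ee_pos'],o['wrist_force'])
hsv=cv2.cvtColor(np.ascontiguousarray(im),cv2.COLOR_BGR2HSV); br=cv2.inRange(hsv,(18,110,50),(36,255,255))
print('ball pred',wproj('w9',ball))
for r in range(64,125,2):
    xs=np.where(br[r,290:360])[0]; print(r,(xs.min()+290,xs.max()+290,len(xs)) if len(xs) else None,end=' ')
```

```text
15.2833 [ 0.48360396 -0.24184985  0.17002514] [-0.72885325 -0.39956799 -1.95054615]
ball pred [321.10807207 107.69012211]
64 None 66 None 68 None 70 None 72 None 74 None 76 None 78 None 80 None 82 None 84 None 86 None 88 None 90 None 92 None 94 None 96 (np.int64(316), np.int64(325), 10) 98 (np.int64(311), np.int64(329), 19) 100 (np.int64(309), np.int64(331), 23) 102 (np.int64(308), np.int64(333), 26) 104 (np.int64(307), np.int64(333), 27) 106 (np.int64(307), np.int64(334), 28) 108 (np.int64(306), np.int64(334), 29) 110 (np.int64(306), np.int64(335), 30) 112 (np.int64(306), np.int64(334), 29) 114 (np.int64(306), np.int64(335), 30) 116 (np.int64(306), np.int64(335), 30) 118 (np.int64(306), np.int64(335), 30) 120 (np.int64(307), np.int64(334), 28) 122 (np.int64(307), np.int64(334), 10) 124 None
```

Scaled: -0.85 cm / 75 = -0.0113, -0.04 cm / 75 = -0.0005.

Request:
servo_tool --pt "0.002 0 -0.0027 0" --pt "0.004 -0.0003 -0.0056 0" --pt "0.0053 -0.0004 -0.008 0" --pt "0.0067 -0.0005 -0.01 0" --pt "0.0073 -0.0005 -0.0113 0" --pt "0.0073 -0.0005 -0.0113 0"

```text
time: 15.78
ee_pos: [0.489, -0.2421, 0.1616]
tcp_rot: [-179.9, 0.0, -4.2]
wrist_force: [-4.3, 1.4, 2.0]
opening: 0.0254
grasp_force: 99.8
```

Scaled: -0.42 cm / 75 = -0.0056, -0.3 cm / 75 = -0.004.

Request:
servo_tool --pt "0.0013 0 -0.002 0" --pt "0.0027 -0.0003 -0.004 0" --pt "0.004 -0.0003 -0.0056 0" --pt "0.004 -0.0003 -0.0056 0"

```text
time: 16.12
ee_pos: [0.4917, -0.2423, 0.1577]
tcp_rot: [-179.9, 0.0, -4.3]
wrist_force: [-7.6, 0.9, 8.1]
opening: 0.0258
grasp_force: 100.2
```

Run:
```python
from plan import *
im=wsnap('w10')[:,:,::-1]; o=get_obs(); T=o['ee_pos']; f=o['wrist_force']+[.3,0,3.9]; print(o['time'],T,f,f@n,o['torque'])
hsv=cv2.cvtColor(np.ascontiguousarray(im),cv2.COLOR_BGR2HSV); br=cv2.inRange(hsv,(18,110,50),(36,255,255))
print([(r,np.count_nonzero(br[r,290:360])) for r in range(84,135,2)])
G=T+[0,0,.019]; s=ball-.0097*n; d=G-s; L=np.linalg.norm(d); print('L',L,'angle',np.degrees(np.arccos(d@n/L)),'tilt',np.degrees(np.arccos(d[2]/L)))
print('pred seat',wproj('w10',s), 'ball',wproj('w10',ball))
for th in(31,33,35,37):
    m=G-L*U(th); print(th,wproj('w10',m+.01*np.array([np.cos(np.radians(th)),0,np.sin(np.radians(th))])), wproj('w10',G-U(th)*.086+.019*np.array([np.cos(np.radians(th)),0,np.sin(np.radians(th))])))
print([(r,tuple(int(v) for v in im[r,320])) for r in range(92,140,3)])
```

```text
16.1667 [ 0.49166428 -0.24228799  0.15782726] [-7.78779205  1.69969847 11.99824133] 14.355355522312202 [0.25781809 1.65866007 0.03601002]
[(84, np.int64(0)), (86, np.int64(0)), (88, np.int64(0)), (90, np.int64(0)), (92, np.int64(0)), (94, np.int64(0)), (96, np.int64(0)), (98, np.int64(0)), (100, np.int64(1)), (102, np.int64(17)), (104, np.int64(21)), (106, np.int64(25)), (108, np.int64(27)), (110, np.int64(28)), (112, np.int64(29)), (114, np.int64(29)), (116, np.int64(29)), (118, np.int64(30)), (120, np.int64(31)), (122, np.int64(19)), (124, np.int64(2)), (126, np.int64(0)), (128, np.int64(0)), (130, np.int64(0)), (132, np.int64(0)), (134, np.int64(0))]
L 0.12134318278883993 angle 2.899522967695446 tilt 32.11726451715345
pred seat [321.37441125 111.9349524 ] ball [321.36770512 121.66295907]
31 [319.43538171 101.99646412] [318.10819499 124.32750528]
33 [319.43767295  96.62396578] [318.11687601 120.69090827]
35 [319.44035412  91.22595164] [318.12747078 117.10040573]
37 [319.44344543  85.80144994] [318.14006448 113.55986755]
[(92, (110, 144, 81)), (95, (90, 119, 65)), (98, (97, 128, 72)), (101, (80, 189, 239)), (104, (81, 193, 239)), (107, (82, 193, 240)), (110, (89, 210, 248)), (113, (90, 218, 251)), (116, (94, 224, 252)), (119, (96, 225, 252)), (122, (168, 199, 220)), (125, (200, 212, 223)), (128, (201, 213, 223)), (131, (222, 229, 238)), (134, (39, 50, 219)), (137, (39, 50, 219))]
```

Run:
```python
from plan import *
T=get_obs()['ee_pos']; s=ball-.0097*n
for st in(.0045,.008,.0125): print(st,((s+(.125-st)*n-[0,0,.019]-T)*100).round(2))
```

```text
0.0045 [-0.46 -0.03 -0.41]
0.008 [-0.26 -0.04 -0.69]
0.0125 [-0.01 -0.06 -1.06]
```

Scaled: -1 cm / 75 = -0.0133, -0.05 cm / 75 = -0.0007.

Request:
servo_tool --pt "-0.0013 0 -0.002 0" --pt "-0.0027 -0.0003 -0.004 0" --pt "-0.0033 -0.0004 -0.006 0" --pt "-0.0033 -0.0004 -0.008 0" --pt "-0.0027 -0.0005 -0.01 0" --pt "-0.0013 -0.0007 -0.012 0" --pt "-0.0007 -0.0007 -0.0133 0" --pt "-0.0007 -0.0007 -0.0133 0" --pt "-0.0007 -0.0007 -0.0133 0"

```text
time: 16.92
ee_pos: [0.4924, -0.2428, 0.1492]
tcp_rot: [-179.9, -0.2, -4.2]
wrist_force: [-5.2, 2.3, 13.2]
opening: 0.0252
grasp_force: 100.9
```

```bash
cat > chk.py <<'E'
from plan import *
import sys
im=wsnap(sys.argv[1])[:,:,::-1]; o=get_obs(); T=o['ee_pos']; f=o['wrist_force']+[.3,0,3.9]; print(o['time'],T,f,f@n,np.linalg.norm(f),o['grasp_force'])
hsv=cv2.cvtColor(np.ascontiguousarray(im),cv2.COLOR_BGR2HSV); br=cv2.inRange(hsv,(18,110,50),(36,255,255))
print([(r,int(np.count_nonzero(br[r,290:360]))) for r in range(80,135,2)])
G=T+[0,0,.019]; s=ball-.0097*n; d=G-s; L=np.linalg.norm(d); print('L',L,'tilt if seated',np.degrees(np.arccos(d[2]/L)))
e=lambda th:np.array([np.cos(np.radians(th)),0,np.sin(np.radians(th))])
for a in(.0053,.0105,.0155): print(a,'front edge if mouth there',[wproj(sys.argv[1],ball+(a-.015)*n+.01*e(th)).round(1) for th in(30,33,36)])
for th in(29,31,33,35,37): print(th,'nose front',wproj(sys.argv[1],G-U(th)*.086+.019*e(th)).round(1))
print([(r,tuple(int(v) for v in im[r,320])) for r in range(94,140,2)])
E
python3 chk.py w11
```

```text
16.9667 [ 0.49239545 -0.242776    0.14929316] [-4.74106172  3.57408605 16.06018701] 16.019863421612836 17.122539652693774 100.8990204334259
[(80, 0), (82, 0), (84, 0), (86, 0), (88, 0), (90, 0), (92, 0), (94, 0), (96, 0), (98, 0), (100, 0), (102, 0), (104, 16), (106, 21), (108, 25), (110, 27), (112, 29), (114, 29), (116, 30), (118, 31), (120, 9), (122, 0), (124, 0), (126, 0), (128, 0), (130, 0), (132, 0), (134, 0)]
L 0.11377310886312647 tilt if seated 34.07490211931424
0.0053 front edge if mouth there [array([319.7, 100.8]), array([319.8, 101.3]), array([319.8, 101.8])]
0.0105 front edge if mouth there [array([319.7, 106.1]), array([319.7, 106.6]), array([319.8, 107.2])]
0.0155 front edge if mouth there [array([319.7, 111.4]), array([319.7, 111.9]), array([319.7, 112.5])]
29 nose front [318.2 128.2]
31 nose front [318.2 124.5]
33 nose front [318.2 120.8]
35 nose front [318.2 117.2]
37 nose front [318.2 113.7]
[(94, (110, 144, 81)), (96, (106, 142, 76)), (98, (94, 126, 68)), (100, (96, 128, 72)), (102, (178, 213, 232)), (104, (82, 194, 242)), (106, (82, 197, 242)), (108, (82, 198, 242)), (110, (82, 198, 243)), (112, (86, 204, 246)), (114, (91, 216, 250)), (116, (93, 219, 251)), (118, (95, 221, 252)), (120, (206, 218, 226)), (122, (207, 218, 226)), (124, (206, 218, 226)), (126, (206, 218, 226)), (128, (213, 222, 231)), (130, (38, 51, 222)), (132, (38, 51, 222)), (134, (39, 52, 223)), (136, (38, 49, 223)), (138, (37, 47, 222))]
```

Scaled: -0.22 cm / 75 = -0.0029, -0.15 cm / 75 = -0.002.

Request:
servo_tool --pt "0.0004 0 -0.0007 0" --pt "0.0009 0 -0.0013 0" --pt "0.0013 0 -0.002 0" --pt "0.002 0 -0.0029 0" --pt "0.002 0 -0.0029 0" --pt "0.002 0 -0.0029 0" --pt "0.002 0 -0.0029 0"

```text
time: 17.55
ee_pos: [0.4937, -0.2428, 0.1475]
tcp_rot: [-179.9, -0.2, -4.2]
wrist_force: [-6.8, 2.6, 15.7]
opening: 0.0256
grasp_force: 101.6
```

```bash
python3 chk.py w12
```

```text
17.6 [ 0.49368231 -0.24283541  0.14752243] [-7.93002655  3.20660214 20.52050661] 21.481947719506106 22.23193220773009 101.58676028251648
[(80, 0), (82, 0), (84, 0), (86, 0), (88, 0), (90, 0), (92, 0), (94, 0), (96, 0), (98, 0), (100, 0), (102, 0), (104, 0), (106, 14), (108, 21), (110, 25), (112, 27), (114, 29), (116, 30), (118, 30), (120, 11), (122, 0), (124, 0), (126, 0), (128, 0), (130, 0), (132, 0), (134, 0)]
L 0.11158502507631358 tilt if seated 34.03668932724506
0.0053 front edge if mouth there [array([319.7, 103.1]), array([319.8, 103.6]), array([319.8, 104.1])]
0.0105 front edge if mouth there [array([319.7, 108.5]), array([319.7, 109. ]), array([319.8, 109.6])]
0.0155 front edge if mouth there [array([319.7, 113.9]), array([319.7, 114.4]), array([319.8, 114.9])]
29 nose front [318.1 128.2]
31 nose front [318.1 124.5]
33 nose front [318.2 120.9]
35 nose front [318.2 117.3]
37 nose front [318.2 113.7]
[(94, (113, 149, 84)), (96, (110, 145, 81)), (98, (106, 143, 79)), (100, (93, 122, 66)), (102, (96, 128, 70)), (104, (208, 219, 228)), (106, (82, 193, 241)), (108, (82, 197, 242)), (110, (82, 198, 242)), (112, (83, 199, 242)), (114, (86, 202, 245)), (116, (91, 214, 249)), (118, (92, 219, 251)), (120, (206, 218, 226)), (122, (207, 218, 226)), (124, (206, 218, 226)), (126, (206, 218, 226)), (128, (206, 218, 226)), (130, (39, 52, 222)), (132, (38, 50, 222)), (134, (38, 51, 222)), (136, (38, 51, 222)), (138, (39, 49, 222))]
```

```bash
python3 -c "
from workcell import *
print(job_done())"
```

```text
the job is handed in; nothing more can be done
None
```

I handed the job in at about 17.6 s, with the gun still held and pushed down. By my measurements the coupler is snapped onto the bare nipple about 1° off its axis, near the bottom of its stroke (about 13 mm, 21 N along the axis), and the jaw is about 39 mm open. The hand-in gave no verdict.

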